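# Close the bench caliper on a bottle

### The job

Close the bench caliper on the bottle that stands between its jaws, so that the diameter can be read and the right centrifuge bucket chosen: push the carriage along the beam, letting the jaw carry the bottle along, until the bottle bears lightly but definitely on both jaws. Go gently, so that the sliding jaw is not forced out of square and the bottle is neither squeezed hard nor tipped; then leave the caliper closed on the bottle. Do not touch any bottle, the specimen cup or the marker with the robot.

Things in the scene. Friction and masses are not known exactly. Their poses are not given: they have to be found in the camera images.
- caliper: steel bench caliper screwed to the bench: a graduated beam on two dark feet. Origin on the bench under the beam; y runs along the beam from the sliding jaw to the fixed jaw (the closing direction), x level, square to the beam, the way the jaws reach out; z up. The beam spans y -215 to +175, x -16 to +16 mm, its top 32 mm above the bench
- fixed_jaw: fixed jaw at the +y end of the caliper: steel bar reaching out to x = 135 mm of the caliper, 10 to 42 mm above the bench. Origin on its flat measuring face (which looks along -y of the caliper), 95 mm out from the beam's centre line, 26 mm above the bench; axes as the caliper's
- jaw: sliding jaw: 18 mm thick steel bar on the carriage, out to x = 135 mm, 10 to 42 mm high. Origin on its bare face (looking along +y), 95 mm out from the beam's centre line, 26 mm above the bench. A dark contact pad, 46 mm wide, 28 high, stands on a screwed stem before this face; its front is preset anywhere 5 to 16 mm ahead of the face, differs each time, does not yield and is not measured
- carriage (a joint): position of the carriage along the beam in m: 0 fully open, grows as the jaws close, range 0 to 0.15, starts at 0 to 0.025. The bare faces of the jaws are 0.165 m minus this value apart (the pad takes up 5 to 16 mm of that). Sliding takes about 2.5 N, plus 0.2 N at 25 mm/s; it stays where it is left
- jaw_pivot (a joint): angle in rad by which the sliding jaw is out of square about the vertical; 0 square, positive when its outer end lags behind the carriage. Sprung to 0 with 20 N m/rad: a bottle pushing back with 1 N at the pad tilts it 0.005 rad
- push_plate (a point): middle of the ribbed rear face of the carriage's upright push plate: dark steel, 56 mm wide across the beam, 12 mm thick, 45 to 96 mm above the bench. The point is 75 mm above the bench, over the beam, 108 mm behind the sliding jaw's bare face. The face looks along -y of the caliper; pushing it along +y closes the jaws
- measuring_place (a point): point on the bench between the jaws, at x = 95, y = 60 mm of the caliper, near which one of the three bottles stands at the start (within 12 mm across, 20 mm along the beam), clear of both jaws
- buffer_bottle: round white bottle with a blue screw cap, 52 mm across, 120 mm tall, 0.1 to 0.18 kg. Origin at the centre of its underside, z up (bottles like these also stand far back, at the wall: not meant). Any of the three may be the one in the caliper. Bottles slide on the bench with a friction coefficient of about 0.5 to 0.7
- spirit_bottle: round white bottle with a small red screw cap, 62 mm across, 155 mm tall, 0.18 to 0.34 kg. Origin at the centre of its underside, z up
- dropper_bottle: round brown bottle with a black pointed dropper cap, 38 mm across, 112 mm tall, 0.06 to 0.12 kg. Origin at the centre of its underside, z up
- specimen_cup: bystander: white specimen cup with lid, 52 mm across, 56 mm tall, loose beside the fixed jaw. Origin at the centre of its underside
- marker: bystander: black marker pen, 135 mm long along its y, 16 mm thick, lying loose in front of the beam. Origin at the centre of its underside

How it is judged:
On the way:
1. the bottle bears on both jaws, with at least 1 N on each (((contact force between buffer_bottle and jaw above 1 N and contact force between buffer_bottle and fixed_jaw above 1 N) or (contact force between spirit_bottle and jaw above 1 N and contact force between spirit_bottle and fixed_jaw above 1 N) or (contact force between dropper_bottle and jaw above 1 N and contact force between dropper_bottle and fixed_jaw above 1 N))), for 0.2 s.
At the end, for the whole second after the job is handed in: the caliper is left closed: one bottle touches both the sliding and the fixed jaw (more than 0.3 N on each), the sliding jaw is square within 0.03 rad, the carriage is at rest, and all bottles stand upright within 0.06 rad (((contact force between buffer_bottle and jaw above 0.3 N and contact force between buffer_bottle and fixed_jaw above 0.3 N) or (contact force between spirit_bottle and jaw above 0.3 N and contact force between spirit_bottle and fixed_jaw above 0.3 N) or (contact force between dropper_bottle and jaw above 0.3 N and contact force between dropper_bottle and fixed_jaw above 0.3 N)) and value of joint jaw_pivot between -0.03 and 0.03 rad and velocity of joint carriage between -0.002 and 0.002 m/s and angle between each of buffer_bottle, spirit_bottle, dropper_bottle's own z axis and vertical below 0.06 rad).
It fails at once if the sliding jaw is forced out of square by more than 0.045 rad (2.6 degrees) (value of joint jaw_pivot above 0.045 rad or value of joint jaw_pivot below -0.045 rad).
It fails at once if a bottle is squeezed with more than 15 N (contact force between any of buffer_bottle, spirit_bottle, dropper_bottle and jaw above 15 N or contact force between any of buffer_bottle, spirit_bottle, dropper_bottle and fixed_jaw above 15 N).
It fails at once if the robot touches a bottle, the specimen cup or the marker (contact force between any of the fingers, the arm and buffer_bottle above 0.3 N or contact force between any of the fingers, the arm and spirit_bottle above 0.3 N or contact force between any of the fingers, the arm and dropper_bottle above 0.3 N or contact force between any of the fingers, the arm and specimen_cup above 0.3 N or contact force between any of the fingers, the arm and marker above 0.3 N).
It fails at once if a bottle tips by more than 0.15 rad (angle between any of buffer_bottle, spirit_bottle, dropper_bottle's own z axis and vertical above 0.15 rad).
It fails at once if a bottle that is not in the caliper, the cup or the marker is moved by more than 20 mm ((horizontal distance between buffer_bottle and measuring_place above 0.12 m and distance of buffer_bottle from where it was at the start of the episode above 0.02 m) or (horizontal distance between spirit_bottle and measuring_place above 0.12 m and distance of spirit_bottle from where it was at the start of the episode above 0.02 m) or (horizontal distance between dropper_bottle and measuring_place above 0.12 m and distance of dropper_bottle from where it was at the start of the episode above 0.02 m) or distance of any of specimen_cup, marker from where it was at the start of the episode above 0.02 m).
It also fails if it takes over 43 s, if anything falls off the work surface, if the arm or the gripper's body presses on something with over 40 N, if the wrist force passes 120 N, or if a joint passes its speed limit or range.

### The arm

A 6-joint arm with a two-finger parallel gripper is mounted at the origin on a cart in front of the work surface, level with it; the furniture and walls round the work are solid. World frame = base frame: x ahead of the robot, y to its left, z up, the work surface at z = 0. Lengths are in m, angles in rad, forces in N, time in s.
With the tool pointing down it reaches from about 0.275 to 0.75 m from the base axis. Payload 10.2 kg.
Tool frame: the origin (TCP) lies at the very end of the fingers, on their centre line; the grasp point (between the pads) lies 19 mm behind it; z points along the fingers, x is the direction in which the jaws open and shut, and the axes are right-handed (so a half turn about z gives the same grasp; the last joint's range is limited). The gripper opens to 85 mm and grips with 20 to 120 N. Pads are 22 mm wide; open, the fingers measure 114 mm over their backs; the gripper's body (76 mm by 85 mm) begins 54 mm behind the grasp point. The pads swing forward as they close: fully open they stand 13 mm farther back than shut.
Start: joints at [-1.386, 0.313, 1.498, -0, 1.331, -0.223], TCP at [0.208, -0.482, 0.203] pointing down, gripper open.
Joint ranges: [-2.94, 2.94], [-0.97, 2.17], [0.19, 2.56], [-1.23, 4.37], [0.02, 3.11], [-2.88, 2.88]. Speed limits (rad/s): [2.39, 2.39, 3.01, 3.14, 3.14, 3.14].

### API

Orientations are given as [roll, pitch, yaw] about the fixed x, y, z axes, in that order (R = Rz(yaw) Ry(pitch) Rx(roll)).
In Python, from workcell import arm gives the robot as it stands.
- The arm moves only by the tool send_rows, never from a script. Its argument "deltas" is one flat list of numbers, 5 for each row, row after row: the finger opening in mm, from 0 to 85.4, then the shift along the tool's x, y, z in mm, then the turn about the tool's z in rad. A call has 1 to 12 rows; each row is the pose to reach, as a shift and turn from the pose measured when the call began, along the tool's axes at that moment; what a row does not reach only later rows make up. A row lasts 1/8 s, in which the tool goes at most 62.5 mm and 10.7 degrees, less where a joint would pass 70% of its speed; a pose out of reach is approached as far as the arm can. A call with a gripper value outside its range is refused whole. The fingers move at their own pace and stop on an object; "newtons" is the grip in N (left out, the last holds). Time passes only in rows, so rows that repeat a pose let the fingers close. It gives the time, the measured TCP pose, the force and the opening at its end, in the units of the state.
- arm.state(): the state, without advancing time (a new reading comes with each control period).
- arm.grab_frame(name): name is "scene" or "top"; returns (picture, depth): 384x512x3 uint8, blue, green, red; 384x512 float32, m along the optical axis (not along the pixel's ray), 0 where there is no reading.
- arm.get_calibration(name): a dict with "intrinsics" (3x3 intrinsics, pixels), "R" (3x3) and "t" (3): a world point X has camera coordinates R X + t. Camera axes: x right, y down, z forward; pixel columns grow to the right and rows downward; lengths in m; the calibration is good to about 2 mm. A picture is of the moment at which its call begins. get_calibration takes no time and is no camera call.
- arm.job_done(): hands the job in, once; it reports no verdict.
The state is a dict: "time_s": time; "joints": joint angles; "dq": joint speeds; "effort": joint torques, N m; "ee_pos": TCP position; "tool_rot": TCP orientation; "ft_force": force on the tool from outside, world axes, zero at the start; "moment": the same for the moment, N m; "finger_gap": opening from 0.0 (shut) to 1.0 (fully open).
Only numpy, scipy, OpenCV 4.12 (cv2) and the standard library are available. Lean on these libraries where they do the work, as an engineer would, in place of code of your own. Each camera call takes 0.05 s, during which the arm holds its last target.

## Working session

There is one attempt and no reset: what is moved stays moved. The work goes in short steps, Python scripts to look and compute and a tool call to move; the robot and the scene stay as the last step left them, time stands still between calls to the robot, and variables do not carry over. Pictures are saved under pics/ and viewed, and the job is handed in when it is done.

Besides the shell and the picture viewer there is one more tool, called as a command line: name --argument value ..., lists and objects as JSON in quotes. send_rows: Moves the arm, as the interface text tells. Its arguments: {"type":"object","properties":{"deltas":{"type":"array"},"newtons":{"type":"number"}},"required":["deltas"]}

```bash
mkdir -p pics; python3 - <<'E'
from workcell import arm
import cv2,numpy as np
for n in ("scene","top"):
    p,d=arm.grab_frame(n); cv2.imwrite(f"pics/{n}0.png",p); np.save(f"{n}0.npy",d)
    c=arm.get_calibration(n); print(n,{k:np.round(v,4).tolist() for k,v in c.items()})
print(arm.state())
E
```

```text
scene {'intrinsics': [[496.153, 0.0, 246.7161], [0.0, 496.153, 189.1974], [0.0, 0.0, 1.0]], 'R': [[-0.4215, -0.9065, 0.0257], [-0.3975, 0.1592, -0.9037], [0.8151, -0.3911, -0.4274]], 't': [0.4244, 0.2132, 0.9531]}
top {'intrinsics': [[439.5553, 0.0, 256.6976], [0.0, 439.5553, 196.9953], [0.0, 0.0, 1.0]], 'R': [[0.0266, -0.9995, 0.0157], [-0.9955, -0.028, -0.0904], [0.0908, -0.0132, -0.9958]], 't': [0.2194, 0.5015, 1.0213]}
{'time_s': 0.1, 'joints': array([-1.38638496e+00,  3.13399786e-01,  1.49833935e+00, -7.14100524e-06,
        1.33102753e+00, -2.23392764e-01]), 'dq': array([-0.00174458, -0.00133606, -0.00121279,  0.00121445, -0.00056255,
       -0.00145977]), 'effort': array([ 2.49661338e-03, -4.12897038e+01, -2.60143769e+01, -1.95938678e-04,
        3.00984626e-03, -7.05621002e-07]), 'ee_pos': array([ 0.20815356, -0.48168814,  0.20289758]), 'tool_rot': array([-3.14133932e+00,  1.14638133e-03, -1.16299035e+00]), 'ft_force': array([-0.01634984, -0.29143083, -0.15174925]), 'moment': array([ 0.00957866,  0.01829822, -0.00677724]), 'finger_gap': 1.0041085855115341}
```

View pics/scene0.png

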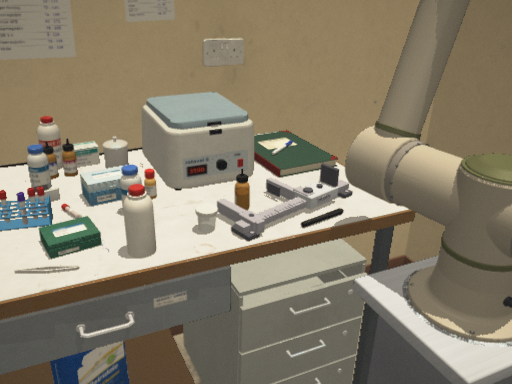

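View pics/top0.png

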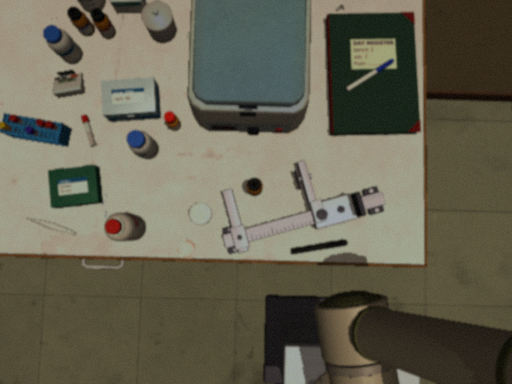

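```bash
cat > h.py <<'E'
from workcell import arm
import numpy as np,cv2
C={n:arm.get_calibration(n) for n in("scene","top")}
def ray(n,u,v,z):
    c=C[n];K=np.array(c["intrinsics"]);R=np.array(c["R"]);t=np.array(c["t"])
    o=-R.T@t; d=R.T@np.linalg.inv(K)@[u,v,1]
    return o+d*(z-o[2])/d[2]
def pt(n,u,v,dep):
    c=C[n];K=np.array(c["intrinsics"]);R=np.array(c["R"]);t=np.array(c["t"])
    return R.T@(np.linalg.inv(K)@[u,v,1]*dep-t)
def proj(n,X):
    c=C[n];q=np.array(c["intrinsics"])@(np.array(c["R"])@X+np.array(c["t"]));return q[:2]/q[2]
E
python3 - <<'E'
import cv2
p=cv2.imread("pics/top0.png")[150:260,210:400]; cv2.imwrite("pics/topc.png",cv2.resize(p,None,fx=4.2,fy=4.2,interpolation=cv2.INTER_CUBIC))
p=cv2.imread("pics/scene0.png")[155:245,190:360]; cv2.imwrite("pics/scenec.png",cv2.resize(p,None,fx=4.5,fy=4.5,interpolation=cv2.INTER_CUBIC))
E
```

```text
(no output)
```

View pics/topc.png

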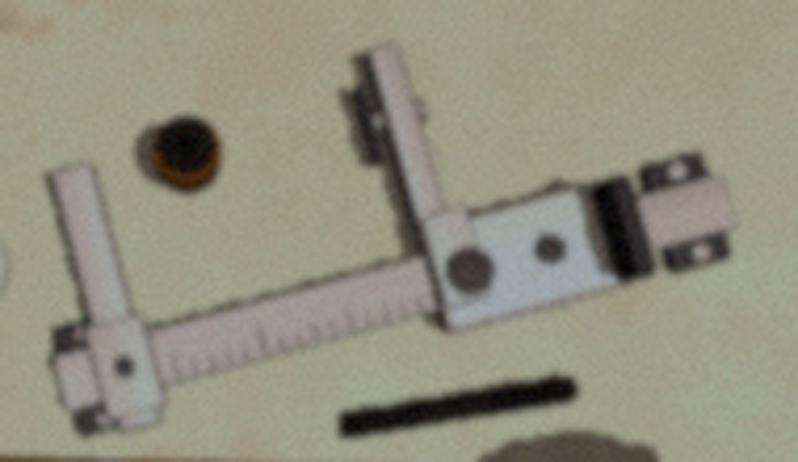

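View pics/scenec.png

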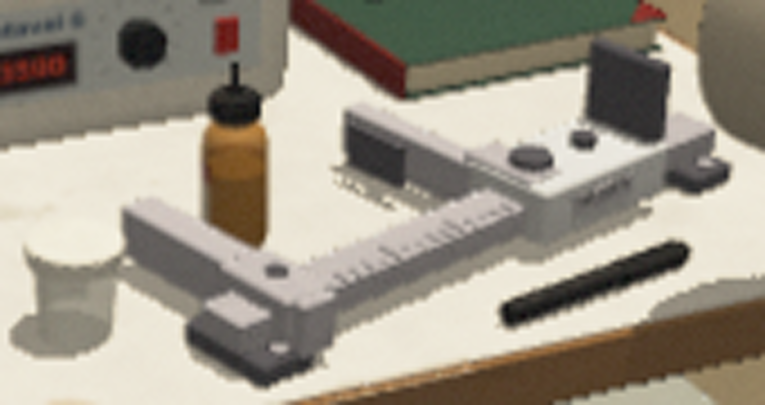

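```bash
python3 - <<'E'
from h import *
g=lambda u,v,z: ray("top",210+u/4.2,150+v/4.2,z)
P={}
for k,(u,v,z) in dict(beamR_far=(728,180,.032),beamR_near=(738,222,.032),beamL_far=(54,360,.032),beamL_near=(66,405,.032),
 fj_out_in=(95,165,.042),fj_out_back=(48,176,.042),fj_in_root=(129,318,.042),
 sj_out_face=(366,52,.042),sj_out_back=(395,43,.042),sj_face_root=(428,215,.042),
 pl_far_back=(628,178,.096),pl_near_back=(652,270,.096),pl_far_front=(597,188,.096),pl_near_front=(620,280,.096),pad_f_t=(355,90,.04),pad_f_b=(372,162,.04),bottle=(187,148,.1),mk1=(345,425,.008),mk2=(572,388,.008)).items():
    P[k]=g(u,v,z); print(k,np.round(P[k],4))
d=np.load("top0.npy")
for (u,v) in [(728,205),(300,290),(400,100),(540,215),(612,225),(640,225),(75,220)]:
    U,V=round(210+u/4.2),round(150+v/4.2); print((u,v),np.round(pt("top",U,V,d[V,U]),4))
a=(P['beamL_far']+P['beamL_near'])/2;b=(P['beamR_far']+P['beamR_near'])/2
print(np.linalg.norm(a-b)); yv=(a-b)[:2]/np.linalg.norm((a-b)[:2]); xv=np.array([yv[1],-yv[0]])
o=(b[:2]+215/390*(a-b)[:2]); print("o",o,"yaw",np.arctan2(xv[1],xv[0]))
for k,p in P.items(): print(k,np.round([(p[:2]-o)@xv*1e3,(p[:2]-o)@yv*1e3],1))
E
```

```text
beamR_far [ 0.5125 -0.0652  0.032 ]
beamR_near [ 0.4889 -0.0709  0.032 ]
beamL_far [0.4017 0.3094 0.032 ]
beamL_near [0.3771 0.3019 0.032 ]
fj_out_in [0.5098 0.2897 0.042 ]
fj_out_back [0.5029 0.3155 0.042 ]
fj_in_root [0.4258 0.2684 0.042 ]
sj_out_face [0.5774 0.1407 0.042 ]
sj_out_back [0.583  0.1246 0.042 ]
sj_face_root [0.4872 0.1047 0.042 ]
pl_far_back [0.5051 0.0071 0.096 ]
pl_near_back [ 0.4569 -0.0058  0.096 ]
pl_far_front [0.4993 0.0234 0.096 ]
pl_near_front [0.4512 0.011  0.096 ]
pad_f_t [0.5562 0.1462 0.04  ]
pad_f_b [0.516 0.136 0.04 ]
bottle [0.5139 0.2395 0.1   ]
mk1 [0.3695 0.1451 0.008 ]
mk2 [0.3937 0.0164 0.008 ]
(728, 205) [ 0.498  -0.0647  0.0313]
(300, 290) [0.4441 0.1751 0.0344]
(400, 100) [0.5502 0.122  0.0438]
(540, 215) [0.4891 0.0421 0.0452]
(612, 225) [0.4804 0.0109 0.0803]
(640, 225) [0.4794 0.0015 0.0964]
(75, 220) [0.4798 0.2995 0.0427]
0.3899308891114287
o [0.4393594  0.13797318] yaw 0.2893891614765638
beamR_far [  12.1 -215.6]
beamR_near [ -12.1 -214.3]
beamL_far [ 12.8 175. ]
beamL_near [-12.8 174.9]
fj_out_in [110.8 125.4]
fj_out_back [111.6 152. ]
fj_in_root [ 24.2 128.9]
sj_out_face [133.1 -36.8]
sj_out_back [133.8 -53.8]
sj_face_root [ 36.3 -45.6]
pl_far_back [  25.6 -144.2]
pl_near_back [ -24.2 -142.8]
pl_far_front [  24.8 -126.9]
pl_near_front [ -24.8 -125.1]
pad_f_t [114.3 -25.4]
pad_f_b [ 72.9 -23.8]
bottle [100.4  76.1]
mk1 [-64.9  26.8]
mk2 [ -78.4 -103.5]
```

send_rows --deltas '[0, -13, -18, 0, -0.06, 0, -38, -55, 0, -0.18, 0, -68, -98, 0, -0.32, 0, -98, -141, 0, -0.46, 0, -128, -184, 0, -0.61, 0, -160, -230, 0, -0.76, 0, -190, -273, 0, -0.9, 0, -220, -316, 0, -1.05, 0, -250, -360, 0, -1.2, 0, -278, -400, 0, -1.33, 0, -296, -426, 0, -1.43, 0, -303.6, -437, 0, -1.452]' --newtons 60

```text
time_s: 1.6
ee_pos: [0.4892, -0.0284, 0.203]
tool_rot: [-3.14, 0.001, 0.291]
ft_force: [-0.4, -0.4, 0.3]
finger_gap: 0.001
```

send_rows --deltas '[0, 0, 0, 20, 0, 0, 0, 0, 55, 0, 0, 0, 0, 90, 0, 0, 0, 0, 120, 0, 0, 0, 0, 136, 0, 0, 0, 0, 138, 0, 0, 0, 0, 138, 0]'

```text
time_s: 2.48
ee_pos: [0.4893, -0.0287, 0.0656]
tool_rot: [-3.141, -0.0, 0.29]
ft_force: [0.2, 0.3, 0.9]
finger_gap: -0.004
```

```bash
python3 - <<'E'
from h import *
print(arm.state())
p,d=arm.grab_frame("scene"); cv2.imwrite("pics/s1.png",cv2.resize(p[125:245,190:400],None,fx=3.8,fy=3.8,interpolation=cv2.INTER_CUBIC))
E
```

```text
{'time_s': 2.475, 'joints': array([-2.98670330e-01,  3.98912812e-01,  1.77301489e+00,  1.08659696e-03,
        9.70195893e-01, -5.89606811e-01]), 'dq': array([ 0.00480102, -0.00696848, -0.00567406,  0.00289216, -0.00046692,
       -0.00333248]), 'effort': array([-9.16657574e-02, -3.94979346e+01, -2.06524050e+01, -1.32476885e-03,
       -1.89341867e-02,  6.03395136e-03]), 'ee_pos': array([ 0.48930411, -0.02869402,  0.06555984]), 'tool_rot': array([-3.14055247e+00, -5.67430113e-05,  2.90322137e-01]), 'ft_force': array([0.20765289, 0.34233401, 0.90622544]), 'moment': array([0.03259985, 0.03135189, 0.02713317]), 'finger_gap': -0.0035380042219191944}
```

View pics/s1.png

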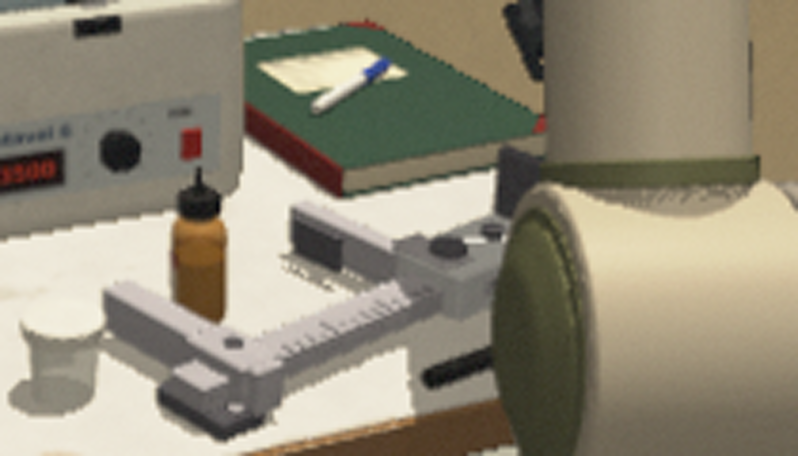

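send_rows --deltas '[0, 0, -4, 0, 0, 0, 0, -8, 0, 0, 0, 0, -12, 0, 0, 0, 0, -15, 0, 0, 0, 0, -17, 0, 0, 0, 0, -19, 0, 0, 0, 0, -21, 0, 0, 0, 0, -23, 0, 0, 0, 0, -25, 0, 0, 0, 0, -27, 0, 0, 0, 0, -28, 0, 0, 0, 0, -28, 0, 0]'

```text
time_s: 4.03
ee_pos: [0.4814, -0.0017, 0.0658]
tool_rot: [-3.141, -0.001, 0.291]
ft_force: [0.6, -0.9, 1.4]
finger_gap: 0.004
```

```bash
python3 - <<'E'
from h import *
s=arm.state();print(s['ee_pos'],s['ft_force'],s['moment'])
p,d=arm.grab_frame("top"); cv2.imwrite("pics/t1.png",cv2.resize(p[150:260,210:400],None,fx=4.2,fy=4.2,interpolation=cv2.INTER_CUBIC))
E
```

```text
[ 0.4814248  -0.00167174  0.06579525] [ 0.6234603  -0.85241378  1.4480043 ] [-0.27856177 -0.08458348  0.03053648]
```

View pics/t1.png

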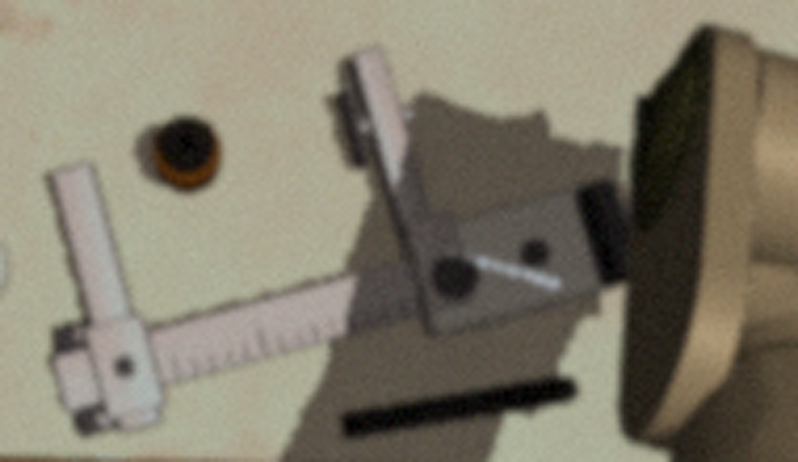

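send_rows --deltas '[0, 0, -3, 0, 0, 0, 0, -6, 0, 0, 0, 0, -9, 0, 0, 0, 0, -12, 0, 0, 0, 0, -15, 0, 0, 0, 0, -18, 0, 0, 0, 0, -21, 0, 0, 0, 0, -24, 0, 0, 0, 0, -27, 0, 0, 0, 0, -30, 0, 0, 0, 0, -33, 0, 0, 0, 0, -36, 0, 0]'

```text
time_s: 5.58
ee_pos: [0.471, 0.033, 0.0658]
tool_rot: [-3.141, -0.0, 0.291]
ft_force: [-0.9, -3.2, 0.7]
finger_gap: 0.005
```

send_rows --deltas '[0, 0, -3, 0, 0, 0, 0, -6, 0, 0, 0, 0, -9, 0, 0, 0, 0, -12, 0, 0, 0, 0, -14, 0, 0, 0, 0, -16, 0, 0, 0, 0, -18, 0, 0, 0, 0, -20, 0, 0, 0, 0, -22, 0, 0, 0, 0, -24, 0, 0, 0, 0, -26, 0, 0, 0, 0, -28, 0, 0]'

```text
time_s: 7.08
ee_pos: [0.4629, 0.0599, 0.0658]
tool_rot: [-3.141, -0.0, 0.291]
ft_force: [-0.0, -2.6, 1.4]
finger_gap: 0.0
```

```bash
python3 - <<'E'
from h import *
s=arm.state();print(s['ee_pos'],s['ft_force'],s['moment'])
p,d=arm.grab_frame("top"); cv2.imwrite("pics/t2.png",cv2.resize(p[150:260,210:400],None,fx=4.2,fy=4.2,interpolation=cv2.INTER_CUBIC))
p,d=arm.grab_frame("scene"); cv2.imwrite("pics/s2.png",cv2.resize(p[125:245,190:400],None,fx=3.8,fy=3.8,interpolation=cv2.INTER_CUBIC))
E
```

```text
[0.46287251 0.0599488  0.06580937] [-0.03349236 -2.61223168  1.41413713] [-0.51954561  0.16739584 -0.04282336]
```

View pics/t2.png

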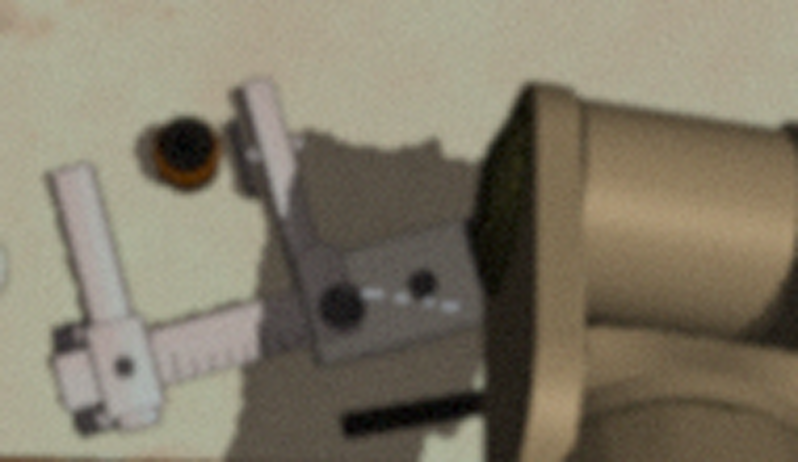

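View pics/s2.png

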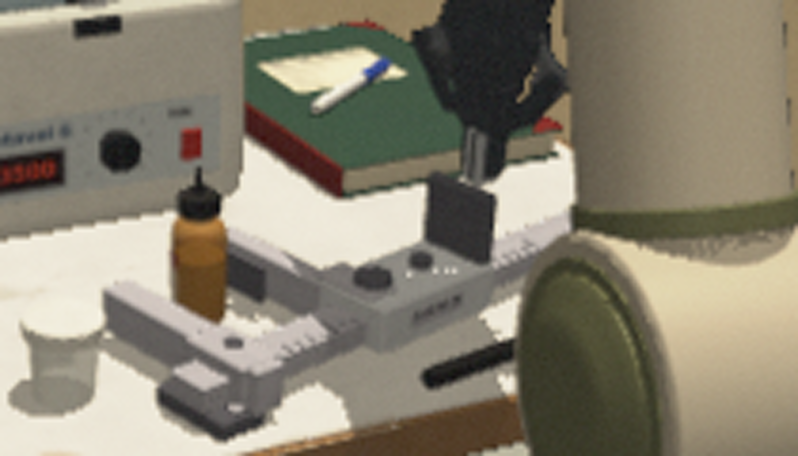

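send_rows --deltas '[0, 0, -2, 0, 0, 0, 0, -4, 0, 0, 0, 0, -6, 0, 0, 0, 0, -8, 0, 0, 0, 0, -10, 0, 0, 0, 0, -12, 0, 0, 0, 0, -14, 0, 0, 0, 0, -16, 0, 0, 0, 0, -18, 0, 0, 0, 0, -20, 0, 0, 0, 0, -22, 0, 0, 0, 0, -24, 0, 0]'

```text
time_s: 8.68
ee_pos: [0.4559, 0.0832, 0.0658]
tool_rot: [-3.14, -0.0, 0.291]
ft_force: [-1.7, -4.5, 1.0]
finger_gap: 0.003
```

```bash
python3 - <<'E'
from h import *
s=arm.state();print(s['ee_pos'],s['ft_force'],s['moment'])
p,d=arm.grab_frame("top"); cv2.imwrite("pics/t3.png",cv2.resize(p[160:250,210:320],None,fx=7,fy=6.5,interpolation=cv2.INTER_CUBIC))
p,d=arm.grab_frame("scene"); cv2.imwrite("pics/s3.png",cv2.resize(p[155:245,200:330],None,fx=6,fy=6,interpolation=cv2.INTER_CUBIC))
E
```

```text
[0.45590972 0.0832289  0.06582787] [-1.69629485 -4.52487932  1.03120248] [-0.58482566  0.12103449  0.03011854]
```

View pics/t3.png

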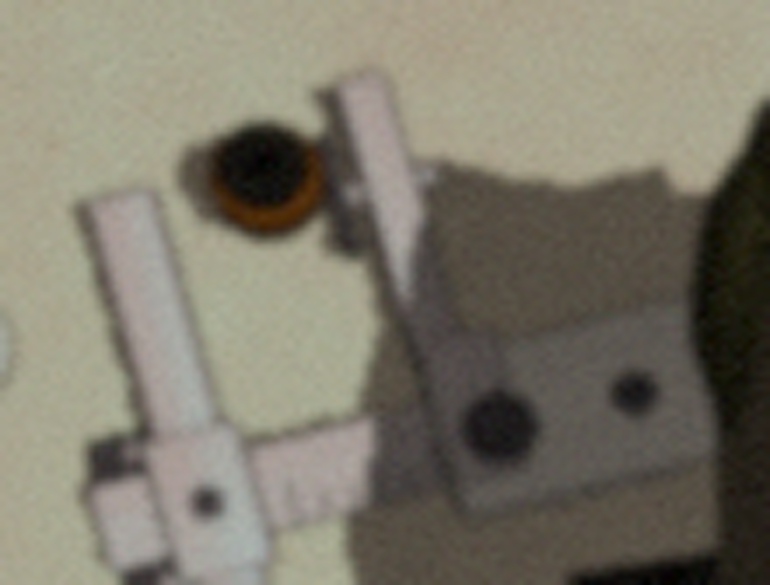

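View pics/s3.png

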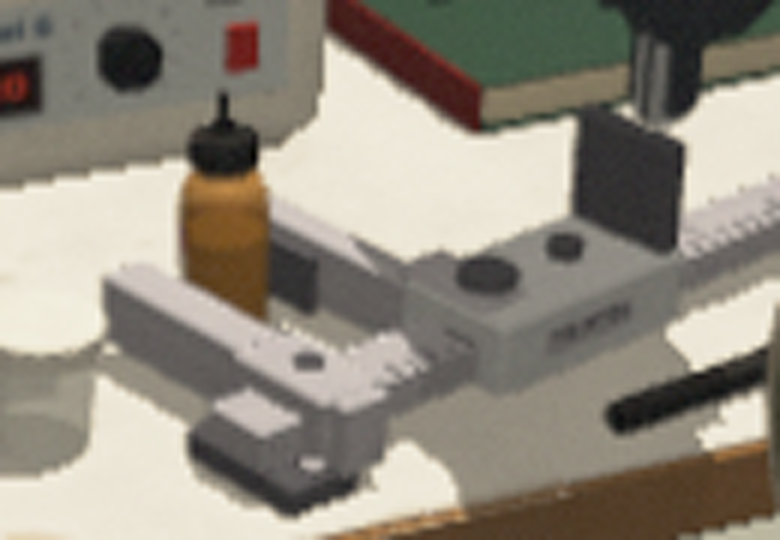

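```bash
python3 - <<'E'
from h import *
o=np.array([.43936,.13797]);a=.2895;xv=np.array([np.cos(a),np.sin(a)]);yv=np.array([-np.sin(a),np.cos(a)])
g=lambda u,v,z: ray("top",210+u/7,160+v/6.5,z)
for k,(u,v,z) in dict(cap=(265,163,.088),body=(267,180,.07),fj_out=(155,190,.042),fj_outback=(82,205,.042),fj_root=(210,410,.042),sj_out=(333,90,.042),sj_root=(415,350,.042),pad1=(318,95,.04),pad2=(335,245,.04)).items():
    p=g(u,v,z)[:2]-o; print(k,np.round([p@xv*1e3,p@yv*1e3],1))
s=arm.state()
print((s['ee_pos'][:2]-o)@xv,(s['ee_pos'][:2]-o)@yv)
# scene check of fixed jaw outer top corner
gs=lambda u,v,z: ray("scene",200+u/6,155+v/6,z)
for k,(u,v,z) in dict(fj_outback=(105,282,.042),fj_outin=(150,263,.042),bot_low=(218,300,.02)).items():
    p=gs(u,v,z)[:2]-o; print(k,np.round([p@xv*1e3,p@yv*1e3],1))
E
```

```text
cap [105.9  89.8]
body [102.   90.2]
fj_out [111.2 126.4]
fj_outback [112.3 151.1]
fj_root [ 30.5 128.9]
sj_out [130.8  59.9]
sj_root [33.6 57.9]
pad1 [130.6  65.1]
pad2 [76.9 73.7]
0.0002497373861081939 -0.05702990178856656
fj_outback [100.9 159.7]
fj_outin [103.  134.5]
bot_low [ 92.5 106.1]
```

send_rows --deltas '[0, 0, -1.5, 0, 0, 0, 0, -3, 0, 0, 0, 0, -4.5, 0, 0, 0, 0, -6, 0, 0, 0, 0, -7, 0, 0, 0, 0, -8, 0, 0, 0, 0, -9, 0, 0, 0, 0, -10, 0, 0, 0, 0, -11, 0, 0, 0, 0, -12, 0, 0]'

```text
time_s: 10.02
ee_pos: [0.4524, 0.0949, 0.0658]
tool_rot: [-3.14, -0.0, 0.291]
ft_force: [-1.2, -3.4, 1.0]
finger_gap: 0.0
```

```bash
cat > st.py <<'E'
from h import *
o=np.array([.43936,.13797]);a=.2895;xv=np.array([np.cos(a),np.sin(a)]);yv=np.array([-np.sin(a),np.cos(a)])
def show(s): print(round(s['time_s'],3),"y",round((s['ee_pos'][:2]-o)@yv*1e3,2),"F",round(s['ft_force'][:2]@yv,2),"M",round(s['moment'][:2]@xv,3),s['ft_force'].round(2))
E
python3 - <<'E'
from st import *
show(arm.state())
p,d=arm.grab_frame("top"); cv2.imwrite("pics/t4.png",cv2.resize(p[160:250,210:320],None,fx=7,fy=6.5,interpolation=cv2.INTER_CUBIC))
show(arm.state())
p,d=arm.grab_frame("scene"); cv2.imwrite("pics/s4.png",cv2.resize(p[155:245,200:330],None,fx=6,fy=6,interpolation=cv2.INTER_CUBIC))
show(arm.state())
E
```

```text
10.025 y -44.96 F -2.92 M -0.535 [-1.17 -3.4   0.97]
10.075 y -44.87 F -2.66 M -0.482 [-0.99 -3.06  0.95]
10.125 y -44.86 F -2.27 M -0.407 [-0.67 -2.57  0.82]
```

View pics/t4.png

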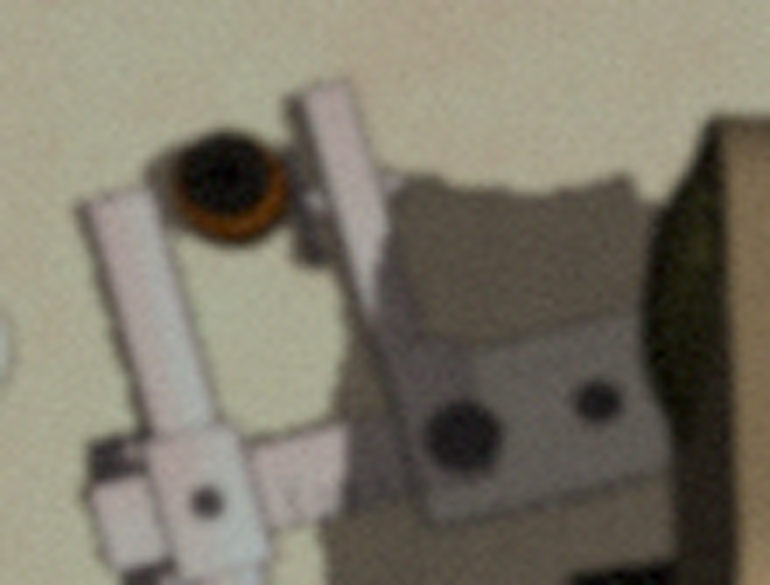

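View pics/s4.png

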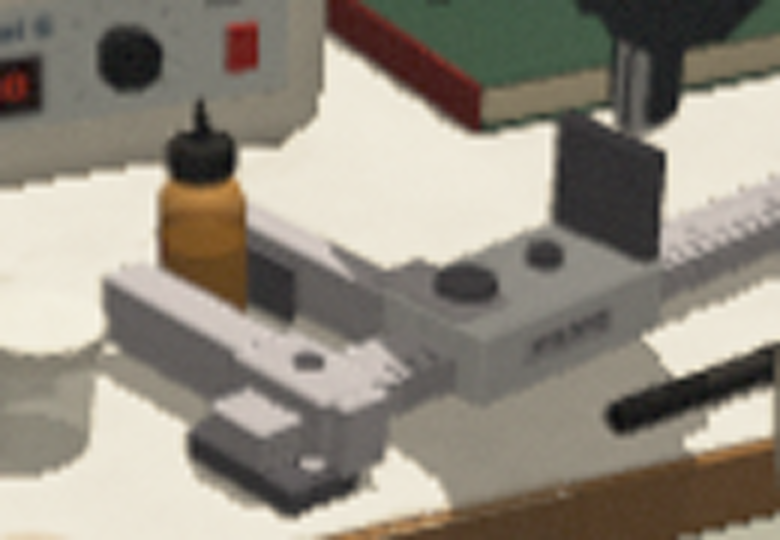

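send_rows --deltas '[0, 0, -0.5, 0, 0, 0, 0, -1, 0, 0, 0, 0, -1.5, 0, 0, 0, 0, -2, 0, 0, 0, 0, -2.5, 0, 0, 0, 0, -3, 0, 0]'

```text
time_s: 10.88
ee_pos: [0.4515, 0.0979, 0.0658]
tool_rot: [-3.14, -0.0, 0.291]
ft_force: [-1.4, -4.2, 1.7]
finger_gap: 0.001
```

```bash
python3 -c "
from st import *
show(arm.state())"
```

```text
10.875 y -41.85 F -3.64 M -0.531 [-1.36 -4.21  1.7 ]
```

send_rows --deltas '[0, 0, -0.5, 0, 0, 0, 0, -1, 0, 0, 0, 0, -1.5, 0, 0]'

```text
time_s: 11.25
ee_pos: [0.4511, 0.0994, 0.0658]
tool_rot: [-3.14, -0.0, 0.291]
ft_force: [-1.1, -3.9, 1.9]
finger_gap: 0.003
```

```bash
python3 - <<'E'
from st import *
show(arm.state())
p,d=arm.grab_frame("top"); cv2.imwrite("pics/t5.png",cv2.resize(p[160:250,210:320],None,fx=7,fy=6.5,interpolation=cv2.INTER_CUBIC))
show(arm.state())
p,d=arm.grab_frame("scene"); cv2.imwrite("pics/s5.png",cv2.resize(p[155:245,200:330],None,fx=6,fy=6,interpolation=cv2.INTER_CUBIC))
show(arm.state())
E
```

```text
11.25 y -40.31 F -3.45 M -0.531 [-1.14 -3.94  1.88]
11.3 y -40.26 F -2.9 M -0.496 [ 0.27 -2.95  1.47]
11.35 y -40.29 F -2.61 M -0.475 [-0.83 -2.96  0.64]
```

View pics/t5.png

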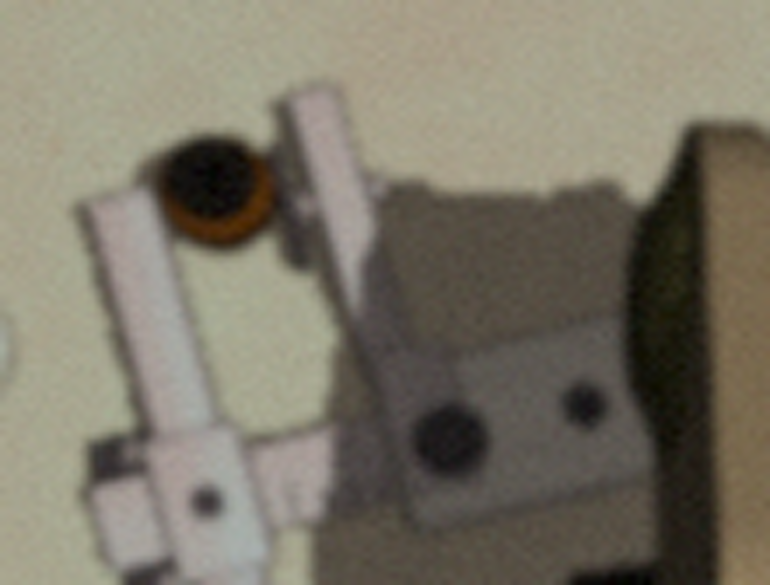

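View pics/s5.png

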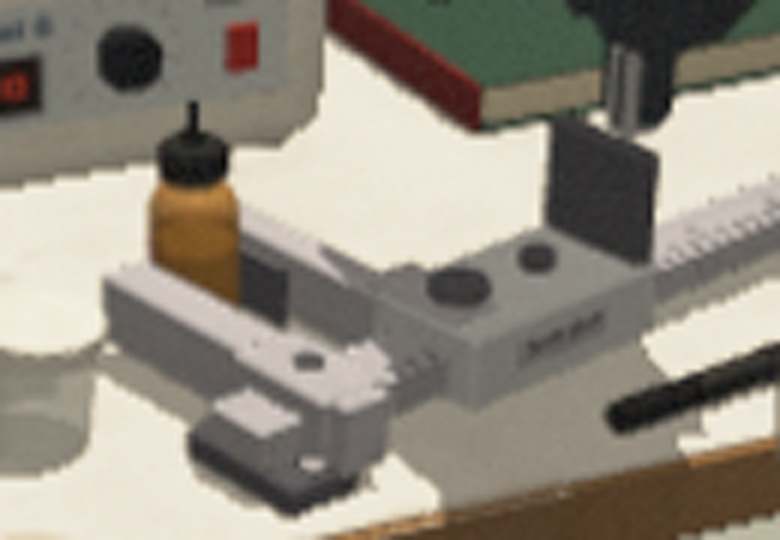

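send_rows --deltas '[0, 0, -0.5, 0, 0, 0, 0, -1, 0, 0, 0, 0, -1.3, 0, 0]'

```text
time_s: 11.72
ee_pos: [0.4507, 0.1007, 0.0658]
tool_rot: [-3.14, -0.0, 0.291]
ft_force: [0.2, -3.8, 1.9]
finger_gap: 0.004
```

```bash
python3 -c "
from st import *
show(arm.state())"
```

```text
11.725 y -38.94 F -3.67 M -0.56 [ 0.16 -3.78  1.92]
```

send_rows --deltas '[0, 0, -0.5, 0, 0, 0, 0, -1, 0, 0]'

```text
time_s: 11.98
ee_pos: [0.4504, 0.1016, 0.0658]
tool_rot: [-3.14, -0.0, 0.291]
ft_force: [-1.4, -5.4, 1.2]
finger_gap: 0.0
```

```bash
python3 -c "
from st import *
show(arm.state())"
```

```text
11.975 y -38.06 F -4.82 M -0.792 [-1.4  -5.44  1.23]
```

send_rows --deltas '[0, 0, -0.3, 0, 0, 0, 0, -0.6, 0, 0, 0, 0, -0.6, 0, 0]'

```text
time_s: 12.35
ee_pos: [0.4504, 0.102, 0.0659]
tool_rot: [-3.14, -0.0, 0.291]
ft_force: [-0.4, -5.7, 1.3]
finger_gap: 0.0
```

```bash
python3 -c "
from st import *
show(arm.state())"
```

```text
12.35 y -37.66 F -5.34 M -0.821 [-0.42 -5.7   1.35]
```

send_rows --deltas '[0, 0, -0.3, 0, 0, 0, 0, -0.6, 0, 0, 0, 0, -0.6, 0, 0, 0, 0, -0.6, 0, 0]'

```text
time_s: 12.85
ee_pos: [0.4503, 0.1023, 0.0659]
tool_rot: [-3.141, -0.001, 0.291]
ft_force: [-0.7, -6.4, 1.2]
finger_gap: 0.002
```

```bash
python3 - <<'E'
from st import *
show(arm.state())
p,d=arm.grab_frame("top"); cv2.imwrite("pics/t6.png",cv2.resize(p[160:250,210:320],None,fx=7,fy=6.5,interpolation=cv2.INTER_CUBIC))
show(arm.state())
p,d=arm.grab_frame("scene"); cv2.imwrite("pics/s6.png",cv2.resize(p[155:245,200:330],None,fx=6,fy=6,interpolation=cv2.INTER_CUBIC))
show(arm.state())
E
```

```text
12.85 y -37.35 F -5.89 M -0.894 [-0.75 -6.37  1.21]
12.9 y -37.33 F -5.48 M -0.941 [ 0.42 -5.59  2.24]
12.95 y -37.34 F -5.06 M -0.902 [-0.28 -5.36  0.81]
```

View pics/t6.png

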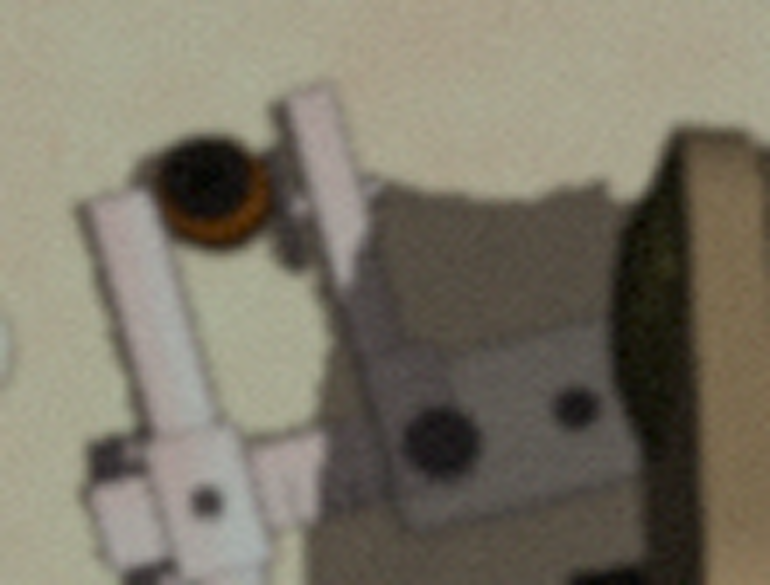

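View pics/s6.png

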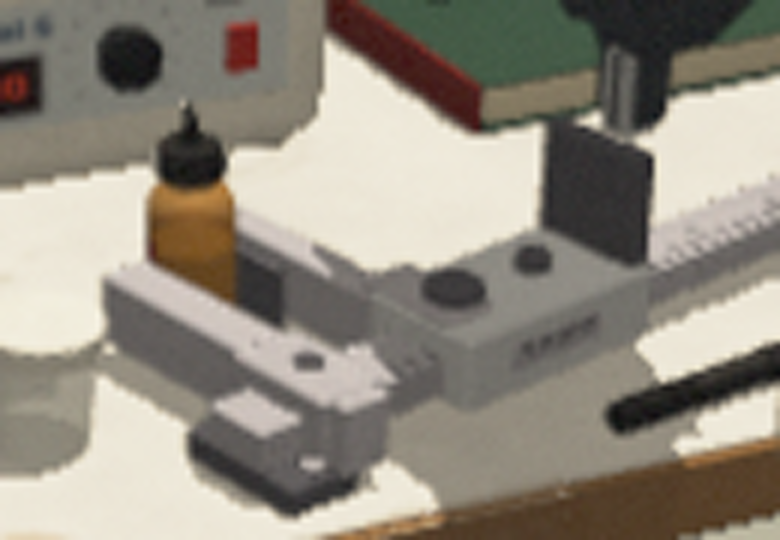

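send_rows --deltas '[0, 0, -0.4, 0, 0, 0, 0, -0.8, 0, 0, 0, 0, -0.8, 0, 0, 0, 0, -0.8, 0, 0, 0, 0, -0.8, 0, 0]'

```text
time_s: 13.58
ee_pos: [0.4503, 0.1027, 0.0661]
tool_rot: [3.141, -0.001, 0.291]
ft_force: [-0.6, -6.6, 2.3]
finger_gap: -0.002
```

```bash
python3 -c "
from st import *
show(arm.state())"
```

```text
13.575 y -36.9 F -6.12 M -1.023 [-0.63 -6.57  2.31]
```

send_rows --deltas '[0, 0, 0.5, 0, 0, 0, 0, 1, 0, 0, 0, 0, 2, 0, 0, 0, 0, 4, 0, 0, 0, 0, 8, 0, 0, 0, 0, 13, 0, 0, 0, 0, 19, 0, 0, 0, 0, 25, 0, 0, 0, 0, 29, 0, 0, 0, 0, 30, 0, 0, 0, 0, 30, 0, 0, 0, 0, 30, 0, 0]'

```text
time_s: 15.08
ee_pos: [0.4589, 0.0741, 0.066]
tool_rot: [3.141, -0.001, 0.291]
ft_force: [0.1, 0.6, -0.3]
finger_gap: 0.003
```

```bash
python3 - <<'E'
from st import *
show(arm.state())
p,d=arm.grab_frame("top"); cv2.imwrite("pics/t7.png",cv2.resize(p[160:250,210:320],None,fx=7,fy=6.5,interpolation=cv2.INTER_CUBIC))
p,d=arm.grab_frame("scene"); cv2.imwrite("pics/s7.png",cv2.resize(p[155:245,200:330],None,fx=6,fy=6,interpolation=cv2.INTER_CUBIC))
show(arm.state())
E
```

```text
15.075 y -66.76 F 0.58 M -0.023 [ 0.11  0.64 -0.31]
15.175 y -66.77 F 0.05 M -0.053 [0.03 0.06 0.25]
```

View pics/t7.png

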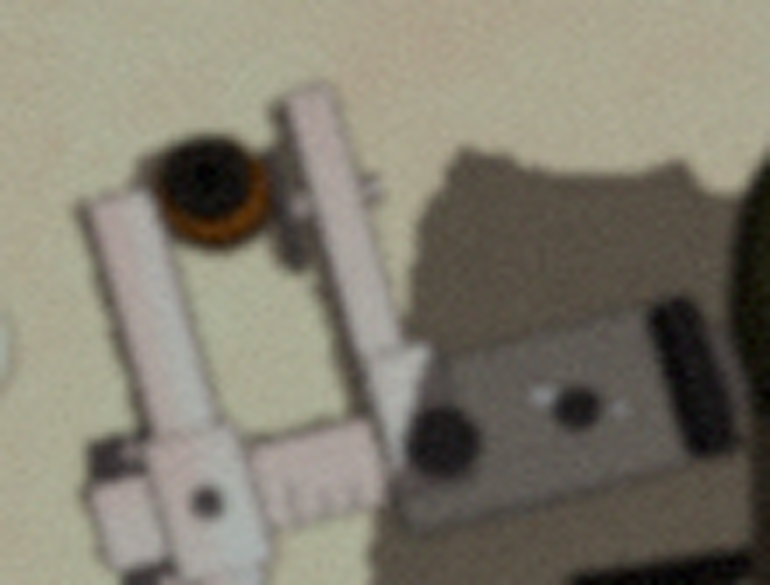

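View pics/s7.png

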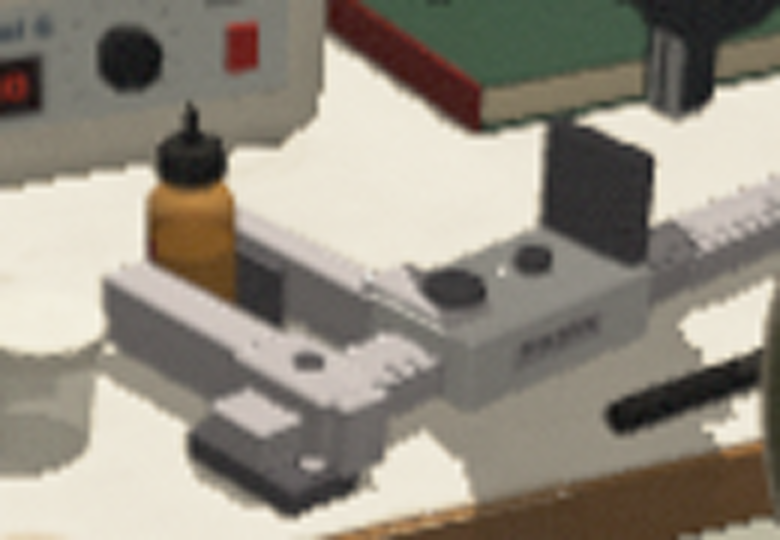

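```bash
python3 -c "
from workcell import arm
print(arm.job_done())"
```

```text
the job is handed in; nothing more can be done
None
```

I closed the caliper on the dropper bottle, which was the one standing between the jaws, and handed the job in at about 15 s of the 43 s allowed. I pushed the rear plate with the shut fingers until the bottle bore on both jaws, held it for about half a second, then backed the gripper about 30 mm clear.

- **Squeeze:** the push force rose from about 3.5 N while sliding to about 6 N, and the wrist moment from 0.53 to 1.02 N m. That puts roughly 2.5–3 N on the bottle, with the sliding jaw tilted about 0.015 rad. These are worked out from noisy wrist readings; neither was measured directly.
- **After backing off:** both cameras show the bottle upright between the pad and the fixed jaw. The carriage looks unmoved, the cup and marker look undisturbed, and the wrist force is back to about 0. The contact force left once the arm was clear could not be measured.
- **Disagreement:** the fixed jaw measured only about 111 mm out from the beam in the top camera and about 102 mm in the scene camera, against the stated 135 mm. The bottle sits at about 100–105 mm in the top camera, so it is near that jaw's outer end; the scene camera put it at about 92 mm, and the rise in force confirmed contact.

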